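# Feed the next blank from the magazine into the marking nest

## Task

Take hold of the projecting end of the bottom plate and draw it out of the mouth of the magazine so that the rest of the stack drops down flat inside. Then lay that plate flat on the marking nest between its two guide rails, push it home against the end stop and let go, leaving the other things on the bench where they are.

Things in the scene. Friction and masses are not known exactly. Their poses are not given: they have to be found in the camera images.
- magazine: Fixed gravity-feed magazine: four upright steel corner angles 150 mm high on a raised floor, open top. Origin: centre of its underside; z up, x along the plates, mouth (slot) towards -x. Front outer face at x = -77 mm (top frame: -80), floor 36 mm above the bench, inside 148 x 58 mm (x, y), flange 154 x 130 x 8 mm.
- magazine_mouth (a point): Middle of the slot in the magazine's front, 45 mm above the bench, axes as the magazine's. The front angles end 18 mm above the floor: only the bottom plate slides out, level, along -x; those above are held back and drop. A gripper coming straight down on the projecting end meets the posts: lean it back towards -x.
- plate_1_center (a point): The bottom plate, the one to take: plain aluminium bar 140 x 48 x 12 mm (x, y, z), about 0.2 kg. Point at its centre, half-way up; axes as the magazine's at the start. At the start it lies on the magazine's floor and its -x end projects 44 to 50 mm from the mouth, with nothing under that end but the bench.
- plate_2_center (a point): Second plate of the stack, same size, wholly inside the magazine on top of the bottom plate. Point at its centre, half-way up.
- plate_3_center (a point): Third plate, same size, on the second. Point at its centre.
- plate_4_center (a point): Top plate, same size, on the third. Point at its centre.
- nest: Fixed marking nest, empty: dark steel bed, two bright guide rails, end stop. Origin: on the bench, midway along the bed; z up, x along the channel to the stop; open above and at -x. Bed 36 mm high, 66 wide, x = -45 mm to the stop's face at +45. Rails 9 mm above the bed, x = -30 to +45, 54 apart (y). Stop 16 above the bed. Flange 110 wide, 8 high, no longer than the bed at -x.
- nest_home (a point): Where the centre of the plate lies when it is home: flat on the bed, between the rails, one end against the stop. At x = -25, y = 0, z = 42 mm of the nest, axes as the nest's. The plate's other end then overhangs the bed by 50 mm.
- flux_jar: Bystander: white screw-top jar, 38 mm wide, 61 mm high. Origin: centre of its underside.
- carton: Bystander: small pale blue carton 66 x 95 x 38 mm. Origin: centre of its underside.
- dish: Bystander: low round dish 68 mm wide, 19 mm high. Origin: centre of its underside.
- spanner: Bystander: spanner lying flat, 30 x 118 x 6 mm, long along its y. Origin: centre of its underside.

How it is judged:
On the way:
1. the bottom plate has been drawn wholly out of the magazine's mouth and the stack has dropped (x of plate_1_center in the frame of magazine below -0.147 m and z of plate_2_center in the frame of magazine below 0.046 m and x of plate_2_center in the frame of magazine between -0.015 and 0.015 m and angle between each of plate_2_center, plate_3_center, plate_4_center's own z axis and vertical below 0.06 rad and z of plate_3_center in the frame of magazine below 0.058 m and x of plate_3_center in the frame of magazine between -0.015 and 0.015 m and z of plate_4_center in the frame of magazine below 0.07 m and x of plate_4_center in the frame of magazine between -0.015 and 0.015 m), for 0.1 s.
At the end, for the whole second after the job is handed in: The bottom plate lies at rest flat on the nest's bed between the rails, along the channel, its end within 4 mm of the stop; the other three plates lie flat (within 0.06 rad) on one another on the magazine's floor, inside the magazine (within 15 mm of its middle lengthwise) (x of plate_1_center in the frame of nest_home between -0.004 and 0.004 m and y of plate_1_center in the frame of nest_home between -0.005 and 0.005 m and z of plate_1_center in the frame of nest_home between -0.003 and 0.003 m and angle between the x axis of plate_1_center and the x axis of nest_home, either way round below 0.1 rad and angle between plate_1_center's own z axis and vertical below 0.05 rad and linear speed of plate_1 below 0.02 m/s and z of plate_2_center in the frame of magazine below 0.046 m and x of plate_2_center in the frame of magazine between -0.015 and 0.015 m and angle between each of plate_2_center, plate_3_center, plate_4_center's own z axis and vertical below 0.06 rad and z of plate_3_center in the frame of magazine below 0.058 m and x of plate_3_center in the frame of magazine between -0.015 and 0.015 m and z of plate_4_center in the frame of magazine below 0.07 m and x of plate_4_center in the frame of magazine between -0.015 and 0.015 m); the robot touches nothing.
It fails at once if the flux jar is shoved more than 30 mm (distance of flux_jar from where it was at the start of the episode above 0.03 m).
It fails at once if the carton is shoved more than 30 mm (distance of carton from where it was at the start of the episode above 0.03 m).
It fails at once if the dish is shoved more than 30 mm (distance of dish from where it was at the start of the episode above 0.03 m).
It fails at once if the spanner is shoved more than 30 mm (distance of spanner from where it was at the start of the episode above 0.03 m).
It also fails if it takes over 43 s, if anything falls off the work surface, if the arm or the gripper's body presses on something with over 40 N, if the wrist force passes 120 N, or if a joint passes its speed limit or range.

## Robot

A 6-joint arm with a two-finger parallel gripper is mounted at the origin on a cart in front of the work surface, level with it; the furniture and walls round the work are solid. World frame = base frame: x ahead of the robot, y to its left, z up, the work surface at z = 0. Lengths are in m, angles in rad, forces in N, time in s.
With the tool pointing down it reaches from about 0.325 to 0.775 m from the base axis. Payload 9.3 kg.
Tool frame: the origin (TCP) lies at the very end of the fingers, on their centre line; the grasp point (between the pads) lies 19 mm behind it (bot.pinch_z is the z of the grasp point in the tool frame, in m); z points along the fingers, y is the line along which they close (so a half turn about z gives the same grasp; the last joint's range is limited). The gripper opens to 85 mm and grips with 20 to 120 N. Pads are 22 mm wide; open, the fingers measure 114 mm over their backs; the gripper's body (76 mm by 85 mm) begins 54 mm behind the grasp point. The pads swing forward as they close: fully open they stand 13 mm farther back than shut.
Start: joints at [0.989, 0.259, 0.021, 1.334, 0, 1.418], TCP at [0.229, 0.5, 0.231] pointing down, gripper open.
Joint ranges: [-3.04, 3.04], [-0.91, 1.82], [-1.04, 1.36], [-1.92, 1.95], [-1.52, 1.45], [-3.14, 3.14]. Speed limits (rad/s): [2.22, 2.22, 2.79, 3.14, 3.14, 3.14].

## Interface

Orientations are given as a 3x3 rotation matrix whose columns are the frame's x, y, z axes.
In Python, from cell import bot gives the robot as it stands. Calls block until the motion is done:
- bot.movep(position, orientation): joint-space move of the TCP to a pose.
- bot.move_linear(position, orientation=None, vel=0.15, guard=None): straight line of the TCP; orientation=None keeps the orientation; vel is the mean speed in m/s. With guard (N) it stops when the force on the tool has changed by that much, and returns True; else False.
- bot.goto_joints(angles): joint-space move.
- bot.open_gripper() and bot.grab(strength=None): open the fingers fully, or close them until they stop; strength is the grip in N (None keeps the last).
- bot.wait(seconds).
- bot.ik(position, orientation): joint angles nearest the present ones, or None.
- bot.read_camera(name): name is "scene" or "side" or "wrist"; returns a dict with "image" (420x560x3 uint8, red, green, blue), "fovy" (degrees; the focal length in pixels is half the picture's height over the tangent of half this angle, whatever the lens; pixels are square), "cx", "cy" (the principal point, pixels), "xyz" and "orientation" of the camera in the world. Camera axes: x right, y up, looking along -z (the intrinsics and any distortion apply to the point x, -y, -z); pixel columns grow to the right and rows downward; lengths in m; the calibration is good to about 2 mm. A picture is of the moment at which its call begins. There is no depth.
A pose or a line that the arm cannot do raises bot.Unreachable and nothing moves.
- bot.finish_job(): hands the job in; it is judged then, once.
Readings, each from a call of its own:
- bot.current_clock(): time.
- bot.current_q(): joint angles.
- bot.current_qvel(): joint speeds.
- bot.current_tau(): joint torques, N m.
- bot.current_eef_pos(): TCP position.
- bot.current_orientation(): TCP orientation.
- bot.current_ft_force(): force on the tool from outside, world axes, zero at the start.
- bot.current_ft_torque(): the same for the moment, N m.
- bot.current_finger_gap(): opening from 0.0 (shut) to 1.0 (fully open).
- bot.current_grip_force(): force on a finger pad.
Only numpy, scipy, OpenCV 4.12 (cv2) and the standard library are available. Lean on these libraries where they do the work, as an engineer would, in place of code of your own. Each camera call takes 0.05 s, during which the arm holds its last target. There are 200 camera calls.

## Working session

There is one attempt and no reset: what is moved stays moved. The work goes in short steps, each a Python script; the robot and the scene stay as the last script left them, time stands still between calls to the robot, and variables do not carry over. Pictures are saved under pics/ and viewed, at most 10 in all, crops included, and the job is handed in when it is done.

```bash
ls; mkdir -p pics; python3 - <<'E'
from cell import bot
import cv2,numpy as np
for n in ["scene","side","wrist"]:
    c=bot.read_camera(n); cv2.imwrite(f"pics/{n}0.png",c["image"][:,:,::-1])
    print(n,{k:(np.round(v,4).tolist() if not isinstance(v,str) else v) for k,v in c.items() if k!="image"})
print(bot.pinch_z,bot.current_clock(),bot.current_orientation())
E
```

```text
pics
scene {'fovy': 50.5612, 'cx': 278.7167, 'cy': 206.4403, 'xyz': [-0.2727, -0.4274, 0.733], 'orientation': [[0.4328, 0.5266, -0.7317], [-0.9015, 0.2554, -0.3494], [0.0029, 0.8109, 0.5852]]}
side {'fovy': 56.4947, 'cx': 276.8124, 'cy': 213.0808, 'xyz': [0.2996, 0.7651, 0.4944], 'orientation': [[-0.9554, 0.1144, -0.2722], [-0.2948, -0.4231, 0.8568], [-0.0172, 0.8988, 0.438]]}
wrist {'fovy': 58.7527, 'cx': 281.8531, 'cy': 211.7853, 'xyz': [0.1572, 0.5328, 0.3733], 'orientation': [[0.4148, -0.8665, -0.2778], [0.9099, 0.3947, 0.1277], [-0.001, -0.3057, 0.9521]]}
-0.0187 0.15 [[-9.09459404e-01  4.15792362e-01 -5.50408653e-04]
 [ 4.15792696e-01  9.09459048e-01 -8.20375179e-04]
 [ 1.59468396e-04 -9.74953820e-04 -9.99999512e-01]]
```

View pics/scene0.png

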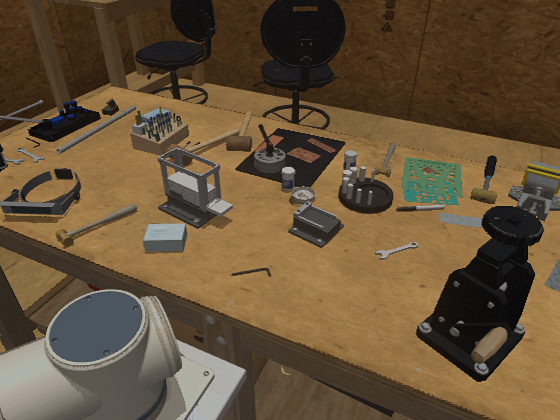

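View pics/side0.png

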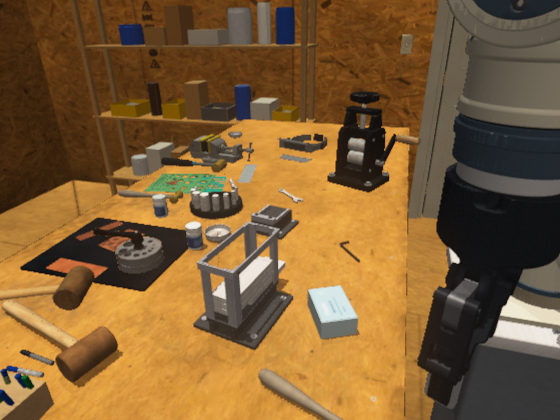

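The scene view shows the magazine at about (195,190), with the plate projecting to (230,208). The nest is at (317,222), the jar at (288,178), the dish at (302,196), the carton at (165,238) and the spanner at (397,250). The side view shows the same layout, with the magazine at (245,285) and the nest at (272,222). Next I'll get coarse positions and enlarged crops.

```bash
cat > h.py <<'E'
import numpy as np,cv2,pickle
def ray(c,u,v):
    f=210/np.tan(np.radians(c["fovy"])/2)
    d=np.array([(u-c["cx"])/f,-(v-c["cy"])/f,-1.]); d=np.array(c["orientation"])@d
    return np.array(c["xyz"]),d/np.linalg.norm(d)
def onz(c,u,v,z):
    o,d=ray(c,u,v); return o+d*(z-o[2])/d[2]
def proj(c,p):
    f=210/np.tan(np.radians(c["fovy"])/2)
    q=np.array(c["orientation"]).T@(np.array(p)-c["xyz"]); return np.array([c["cx"]-f*q[0]/q[2],c["cy"]+f*q[1]/q[2]])
def tri(*obs):
    A=np.zeros((3,3));b=np.zeros(3)
    for c,u,v in obs:
        o,d=ray(c,u,v);P=np.eye(3)-np.outer(d,d);A+=P;b+=P@o
    p=np.linalg.solve(A,b); return p,[np.round(np.linalg.norm(np.cross(p-ray(*o)[0],ray(*o)[1])),4) for o in obs]
E
python3 - <<'E'
from cell import bot
from h import *
C={n:bot.read_camera(n) for n in ["scene","side"]}
pickle.dump(C,open("c0.pkl","wb"))
s=C["scene"];d=C["side"]
for n,a,z in [("mag",(193,208),0),("plate end",(230,208),.045),("nest",(317,225),.036),("jar",(288,187),0),("dish",(302,199),0),("carton",(165,245),0),("spanner",(397,250),0)]:
    print(n,np.round(onz(s,*a,z),3))
for n,a,z in [("mag",(245,313),0),("nest",(273,220),.036),("jar",(195,245),0),("dish",(218,236),0),("carton",(333,315),0),("spanner",(290,196),0)]:
    print(n,np.round(onz(d,*a,z),3))
a=cv2.resize(s["image"][140:260,140:350],None,fx=3.8,fy=3.8,interpolation=cv2.INTER_CUBIC)
b=cv2.resize(d["image"][195:345,180:370],None,fx=4,fy=4,interpolation=cv2.INTER_CUBIC)
cv2.imwrite("pics/sc.png",a[:,:,::-1]);cv2.imwrite("pics/dc.png",b[:,:,::-1])
E
```

```text
mag [0.532 0.223 0.   ]
plate end [0.525 0.095 0.045]
nest [ 0.569 -0.133  0.036]
jar [0.746 0.028 0.   ]
dish [ 0.706 -0.034  0.   ]
carton [0.37  0.195 0.   ]
spanner [ 0.605 -0.334  0.   ]
mag [0.538 0.228 0.   ]
nest [ 0.582 -0.09   0.036]
jar [0.75  0.025 0.   ]
dish [ 0.714 -0.033  0.   ]
carton [0.377 0.187 0.   ]
spanner [ 0.603 -0.331  0.   ]
```

View pics/sc.png

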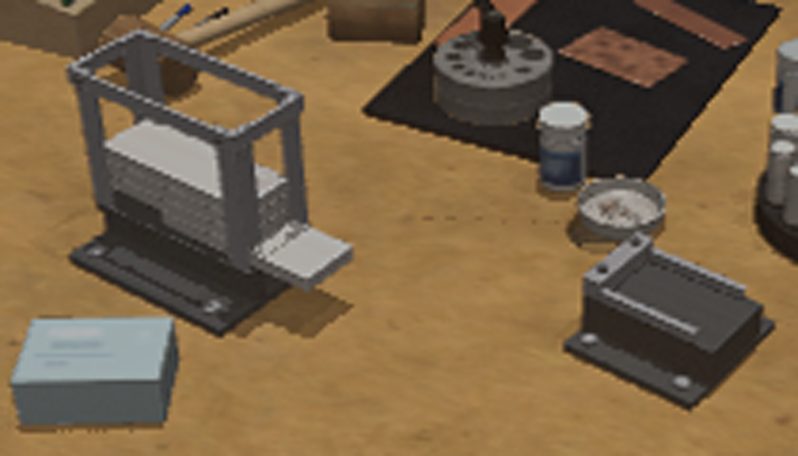

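```bash
python3 - <<'E'
from cell import bot
from h import *
R=np.array([[-1,0,0],[0,1,0],[0,0,-1.]])
C=[]
for i,p in enumerate([(.52,.03,.26),(.52,-.10,.26)]):
    bot.movep(p,R); bot.wait(.2); c=bot.read_camera("wrist"); C.append(c)
    cv2.imwrite(f"pics/w{i}.png",cv2.resize(c["image"],(800,600),interpolation=cv2.INTER_CUBIC)[:,:,::-1])
pickle.dump(C,open("w.pkl","wb")); print(bot.current_clock(),C[0]["xyz"],C[1]["xyz"])
E
```

```text
3.3333 [0.44140128 0.03064178 0.40253354] [ 0.44149311 -0.0990549   0.40264789]
```

View pics/w0.png

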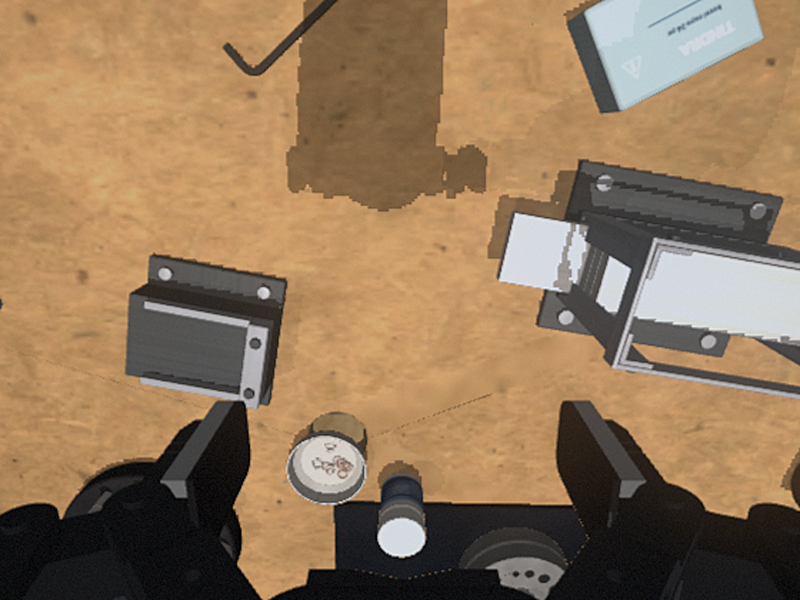

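View pics/w1.png

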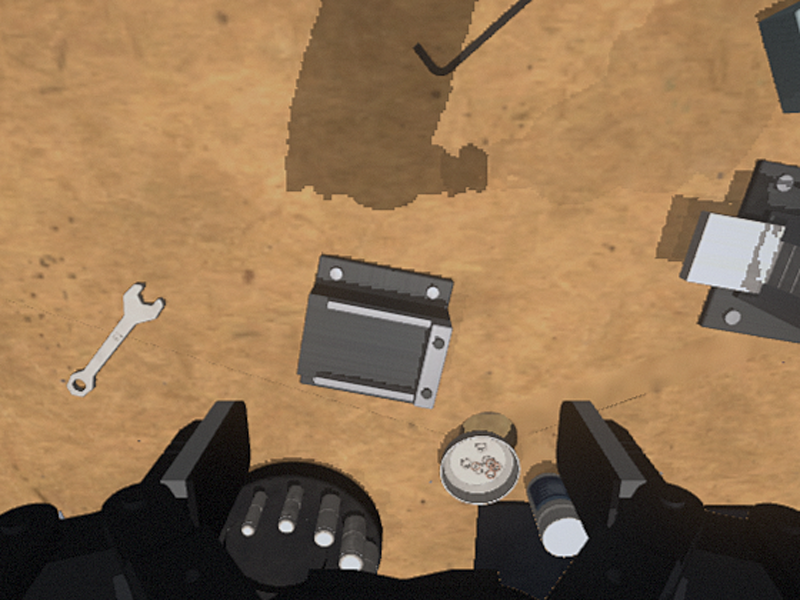

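In w0 (800x600 scale), the plate's end corners are at about (514,213) and (499,279), the stop top runs from (249,323) to (259,405), and the rails run from (146,303) and (141,380). In w1 the plate corners are at (703,212) and (688,277), and the stop is at (434,323) to (433,407). I'll refine these with subpixel edge-line fits and triangulate them.

```bash
cat > meas.py <<'E'
from h import *
from scipy.ndimage import map_coordinates, gaussian_filter
C=pickle.load(open("w.pkl","rb"))
K=1.42857
def edge(c,a,b,sign,w=3.5):
    """subpixel edge near raw-pixel seed a->b; sign=+1: brighter on the right of a->b (image, y down)"""
    g=gaussian_filter(cv2.cvtColor(c["image"],cv2.COLOR_RGB2GRAY).astype(float),.6)
    a,b=np.array(a)/K,np.array(b)/K; t=(b-a)/np.linalg.norm(b-a); n=np.array([-t[1],t[0]])
    s=np.arange(-w,w+.01,.1); P=[]
    for k in np.linspace(.12,.88,40):
        q=a+k*(b-a)+s[:,None]*n; v=map_coordinates(g,[q[:,1],q[:,0]],order=1)
        d=np.gradient(v)*sign; i=d.argmax()
        if d[i]>1: P.append(q[i])
    P=np.array(P,np.float32); 
    l=cv2.fitLine(P,cv2.DIST_HUBER,0,.01,.01).ravel(); 
    r=np.abs((P-l[2:])@np.array([-l[1],l[0]])); l=cv2.fitLine(P[r<1],cv2.DIST_HUBER,0,.01,.01).ravel()
    return l,(r<1).mean()
def X(l,m): return np.linalg.solve(np.array([[l[0],-m[0]],[l[1],-m[1]]]),m[2:]-l[2:])[0]*l[:2]+l[2:]
# seeds in 800x600 coordinates per view
S=[dict(pe=((499,279),(514,213),1), pa=((514,213),(572,222),1), pb=((499,279),(562,291),-1),
        sf=((249,325),(241,390),-1), so=((269,326),(260,403),1), ra=((146,308),(246,326),-1), rb=((141,379),(238,395),1)),
   dict(pe=((688,277),(703,212),1), pa=((703,212),(760,221),1), pb=((690,279),(750,291),-1),
        sf=((433,326),(418,390),-1), so=((452,326),(433,406),1), ra=((329,307),(430,326),-1), rb=((316,379),(414,396),1))]
E
cat > m1.py <<'E'
from meas import *
tiles=[];PT=[]
for c,s in zip(C,S):
    L={k:edge(c,*v) for k,v in s.items()}; print({k:round(v[1],2) for k,v in L.items()}); L={k:v[0] for k,v in L.items()}
    pt=dict(pA=X(L["pe"],L["pa"]),pB=X(L["pe"],L["pb"]),sA=X(L["sf"],L["ra"]),sB=X(L["sf"],L["rb"])); PT.append((L,pt))
    for x0,y0 in [(np.array(s["pe"][0])/K+(-15,-60)),(np.array(s["ra"][0])/K+(-20,-8))]:
        x0,y0=int(x0),int(y0); f=4.44
        im=c["image"][y0:y0+67,x0:x0+90]; h,w=im.shape[:2]; im=cv2.resize(im,(int(w*f),int(h*f)),interpolation=cv2.INTER_NEAREST)[:,:,::-1].copy()
        for k,l in L.items():
            a=(l[2:]-l[:2]*60-(x0,y0)+.5)*f;b=(l[2:]+l[:2]*60-(x0,y0)+.5)*f
            cv2.line(im,tuple(map(int,a)),tuple(map(int,b)),(0,0,255) if k[1] in "eafA" else (0,200,0),1)
        o=np.zeros((300,400,3),np.uint8); o[:min(300,im.shape[0]),:min(400,im.shape[1])]=im[:300,:400]; tiles.append(o)
cv2.imwrite("pics/m.png",np.vstack([np.hstack(tiles[:2]),np.hstack(tiles[2:])]))
for k in PT[0][1]:
    p,r=tri(*[(c,*q[1][k]) for c,q in zip(C,PT)]); print(k,np.round(p,4),r)
E
python3 m1.py
```

```text
{'pe': np.float64(1.0), 'pa': np.float64(1.0), 'pb': np.float64(1.0), 'sf': np.float64(1.0), 'so': np.float64(1.0), 'ra': np.float64(1.0), 'rb': np.float64(1.0)}
{'pe': np.float64(1.0), 'pa': np.float64(1.0), 'pb': np.float64(1.0), 'sf': np.float64(1.0), 'so': np.float64(1.0), 'ra': np.float64(1.0), 'rb': np.float64(1.0)}
pA [0.4923 0.1049 0.0473] [np.float64(0.0001), np.float64(0.0001)]
pB [0.5387 0.0967 0.0479] [np.float64(0.0), np.float64(0.0)]
sA [ 0.5725 -0.0786  0.051 ] [np.float64(0.0001), np.float64(0.0001)]
sB [ 0.6256 -0.0893  0.0504] [np.float64(0.0002), np.float64(0.0002)]
```

View pics/m.png

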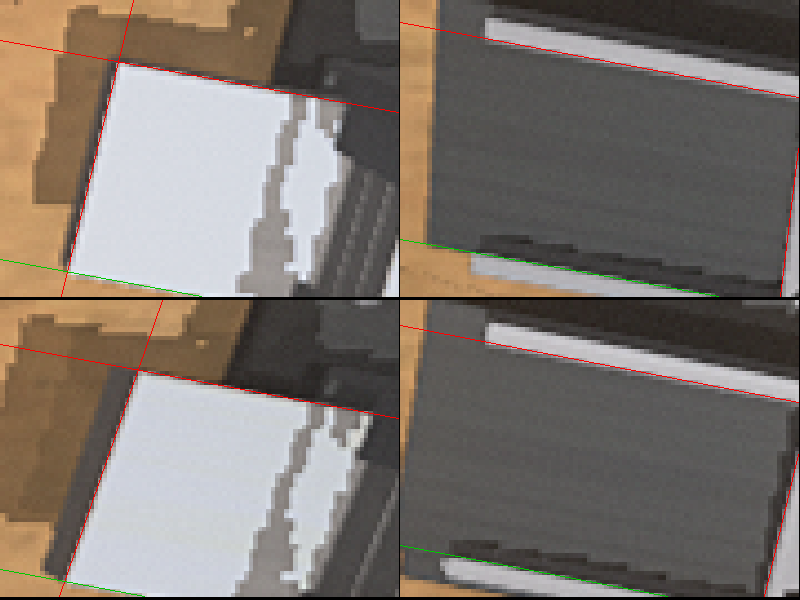

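Both fits sit on the true edges. In the left tiles the red and green lines follow the plate's top end and sides; in the right tiles they follow the rails' inner edges and the stop's front edge. The measured heights are 47.6 mm for the plate top and about 51 mm for the stop top. Next I compute the frames and check reachability.

```bash
cat > m2.py <<'E'
from meas import *
def dirz(c,l,z):
    a,b=onz(c,*(l[2:]-20*l[:2]),z),onz(c,*(l[2:]+20*l[:2]),z); return a,(b-a)/np.linalg.norm(b-a)
def lineX(A,B):
    (a,u),(b,v)=A,B; k=np.linalg.solve(np.array([[u[0],-v[0]],[u[1],-v[1]]]),(b-a)[:2]); return (a+k[0]*u)[:2]
out=[]
for c,s in zip(C,S):
    L={k:edge(c,*v)[0] for k,v in s.items()}
    P={k:dirz(c,L[k],z) for k,z in dict(pe=.048,pa=.048,pb=.048,sf=.052,so=.052,ra=.045,rb=.045).items()}
    ang={k:np.degrees(np.arctan2(v[1][1],v[1][0])) for k,v in P.items()}
    pm=(lineX(P["pe"],P["pa"])+lineX(P["pe"],P["pb"]))/2
    A,B=lineX(P["sf"],P["ra"]),lineX(P["sf"],P["rb"])
    print({k:round(float(v),2) for k,v in ang.items()},"plate end",pm.round(4),"stop",((A+B)/2).round(4),"chan w",np.linalg.norm(A-B).round(4))
E
python3 m2.py
python3 - <<'E'
from cell import bot
import numpy as np
def R(phi,th):
    ax=np.array([np.cos(phi),np.sin(phi),0]); z=np.sin(th)*ax-np.array([0,0,np.cos(th)]); 
    y=np.cross([0,0,1.],ax); return np.c_[np.cross(y,z),y,z]
for name,p,phi in [("grasp",(.52,.12,.045),1.396),("home",(.57,-.21,.042),1.38)]:
  for th in (.4,.5,.6,.7):
    for s in (1,-1):
      r=R(phi,th)@np.diag([s,s,1]); 
      q=bot.ik(np.array(p)-r[:,2]*bot.pinch_z,r); print(name,th,s,None if q is None else np.round(q,2))
E
```

```text
{'pe': 170.11, 'pa': 80.18, 'pb': 79.68, 'sf': 168.85, 'so': 168.55, 'ra': 78.64, 'rb': 78.63} plate end [0.5155 0.1007] stop [ 0.6017 -0.0842] chan w 0.0546
{'pe': 170.43, 'pa': 80.14, 'pb': 79.56, 'sf': 168.63, 'so': 168.74, 'ra': 78.71, 'rb': 78.45} plate end [0.5154 0.1006] stop [ 0.6016 -0.0846] chan w 0.0549
grasp 0.4 1 [-0.14  0.35 -0.48  0.72  0.4  -1.53]
grasp 0.4 -1 [-0.14  0.35 -0.48  0.72  0.4   1.61]
grasp 0.5 1 [-0.19  0.37 -0.5   0.71  0.5  -1.59]
grasp 0.5 -1 [-0.19  0.37 -0.5   0.71  0.5   1.55]
grasp 0.6 1 [-0.24  0.39 -0.51  0.71  0.6  -1.65]
grasp 0.6 -1 [-0.24  0.39 -0.51  0.71  0.6   1.49]
grasp 0.7 1 [-0.28  0.42 -0.53  0.72  0.7  -1.71]
grasp 0.7 -1 [-0.28  0.42 -0.53  0.72  0.7   1.43]
home 0.4 1 [-0.65  0.57 -0.1   1.09  0.36 -2.07]
home 0.4 -1 [-0.65  0.57 -0.1   1.09  0.36  1.07]
home 0.5 1 [-0.69  0.61 -0.07  1.15  0.43 -2.12]
home 0.5 -1 [-0.69  0.61 -0.07  1.15  0.43  1.02]
home 0.6 1 [-0.72  0.65 -0.04  1.22  0.51 -2.19]
home 0.6 -1 [-0.72  0.65 -0.04  1.22  0.51  0.95]
home 0.7 1 [-0.75  0.69 -0.01  1.29  0.58 -2.26]
home 0.7 -1 [-0.75  0.69 -0.01  1.29  0.58  0.89]
```

```bash
cat > mv.py <<'E'
from cell import bot
from h import *
TH=.6
def R(deg,th=TH):
    a=np.radians(deg); ax=np.array([np.cos(a),np.sin(a),0]); z=np.sin(th)*ax-np.array([0,0,np.cos(th)])
    y=np.cross([0,0,1.],ax); return np.c_[-np.cross(y,z),-y,z],ax
RM,AM=R(80.0); RN,AN=R(78.65)
END=np.array([.5155,.1007,.042]); STOP=np.array([.6017,-.0844,.042])
G=.018   # grasp distance from plate end
deep=.003-bot.pinch_z
def stat(): print("t",round(bot.current_clock(),2),"p",np.round(bot.current_eef_pos(),4),"F",np.round(bot.current_ft_force(),1),"gap",round(bot.current_finger_gap(),3),"grip",round(bot.current_grip_force(),1))
E
python3 - <<'E'
from mv import *
g=END+G*AM+deep*RM[:,2]
bot.movep(g-.1*RM[:,2],RM); stat()
print(bot.move_linear(g,vel=.12,guard=15)); stat()
bot.grab(90); stat()
for n in ["side","scene"]:
    c=bot.read_camera(n); pickle.dump(c,open(n+"1.pkl","wb"))
a=cv2.resize(pickle.load(open("side1.pkl","rb"))["image"][190:340,190:340],(600,600)); cv2.imwrite("pics/g.png",a[:,:,::-1])
E
```

```text
t 4.84 p [0.5113 0.0748 0.1069] F [ 0.3 -0.3  0.1] gap 1.001 grip 0.0
False
t 5.83 p [0.5211 0.1303 0.0245] F [ 0.3 -0.2  0.7] gap 1.003 grip 0.0
t 6.27 p [0.5211 0.1301 0.0248] F [-1.4 -4.5  6.8] gap 0.548 grip 91.0
```

View pics/g.png

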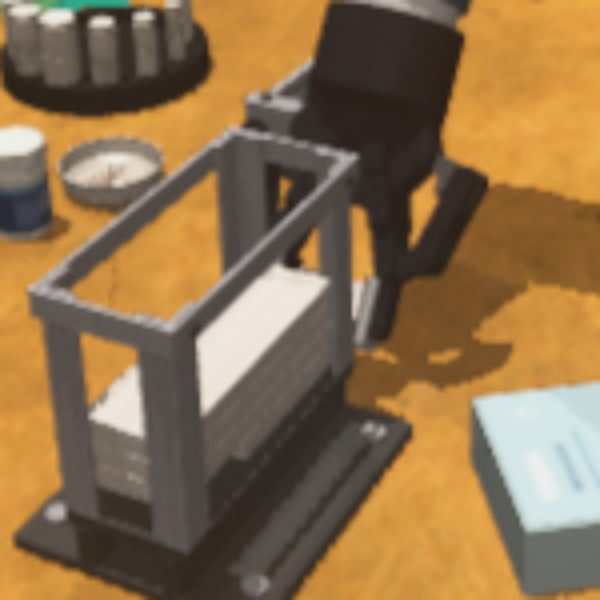

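The fingers straddle the projecting end at about (380,300), clear of the posts, and the gap is consistent with 48 mm. Now I draw the plate out.

```bash
python3 - <<'E'
from mv import *
p=np.array(bot.current_eef_pos())
print(bot.move_linear(p-.13*AM,vel=.08,guard=45)); bot.wait(.3); stat()
c=bot.read_camera("side"); d=bot.read_camera("scene"); w=bot.read_camera("wrist")
pickle.dump((c,d,w),open("drawn.pkl","wb"))
a=cv2.resize(c["image"][190:340,190:340],(400,400)); b=cv2.resize(d["image"][140:260,140:260],(400,400))
cv2.imwrite("pics/d.png",np.hstack([a,b])[:,:,::-1])
E
```

```text
False
t 8.44 p [0.4985 0.0022 0.0248] F [ 0.2  0.5 -2.8] gap 0.545 grip 93.4
```

View pics/d.png

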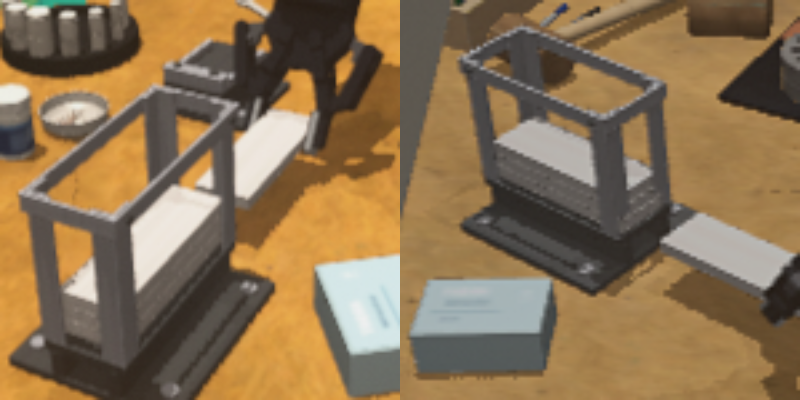

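The plate is fully out, with its tail at left-tile (197–240,182–198) and right-tile (663–693,240–212), and the other three plates lie flat in the magazine. Next I check the held plate's pitch from its tail corners.

```bash
python3 - <<'E'
from mv import *
c,d,w=pickle.load(open("drawn.pkl","rb"))
print(tri((c,280,264.2),(d,218.9,212)),tri((c,263.9,258.2),(d,227.9,203.6)))
p=np.array(bot.current_eef_pos()); pc=p-deep*RM[:,2]; print("expected tail top centre",pc+AM*(.140-G)+[0,0,.006])
# bulk check: level plate's projected corners
t=pc+AM*(.140-G); n=np.array([-AM[1],AM[0],0])*.024
for dz in (-.008,0.006,.02): print(dz,[proj(k,t+s*n+[0,0,dz]).round(1) for k in (c,d) for s in (1,-1)])
E
```

```text
(array([0.5009486 , 0.11395921, 0.04335361]), [np.float64(0.0011), np.float64(0.0011)]) (array([0.53790055, 0.10854159, 0.04828874]), [np.float64(0.0011), np.float64(0.0011)])
expected tail top centre [0.51760076 0.11020771 0.04870015]
-0.008 [array([283.6, 268.7]), array([263.3, 263.2]), array([217.8, 215.7]), array([229.9, 206.9])]
0.006 [array([283.5, 263.1]), array([263.1, 257.6]), array([217.4, 211.4]), array([229.6, 202.7])]
0.02 [array([283.4, 257.3]), array([262.9, 251.9]), array([217., 207.]), array([229.2, 198.4])]
```

Droop is at most 3 mm, so the plate is effectively level. I carry it to the nest, lower it under guard and slide it home.

```bash
python3 - <<'E'
from mv import *
up=np.array([0,0,.05])
p=np.array(bot.current_eef_pos())
bot.move_linear(p+up,vel=.15)
h=STOP-AN*(.140-G)+deep*RN[:,2]; h[2]=.0248
pre=h-AN*.014
bot.move_linear(pre+up,RN,vel=.15); bot.wait(.2); stat()
c=bot.read_camera("scene"); d=bot.read_camera("side")
a=cv2.resize(c["image"][170:270,270:370],(400,400)); b=cv2.resize(d["image"][180:260,230:310],(400,400))
cv2.imwrite("pics/over.png",np.hstack([a,b])[:,:,::-1])
E
```

```text
t 10.91 p [ 0.5773 -0.2053  0.075 ] F [-0.1  0.  -2. ] gap 0.547 grip 93.4
```

View pics/over.png

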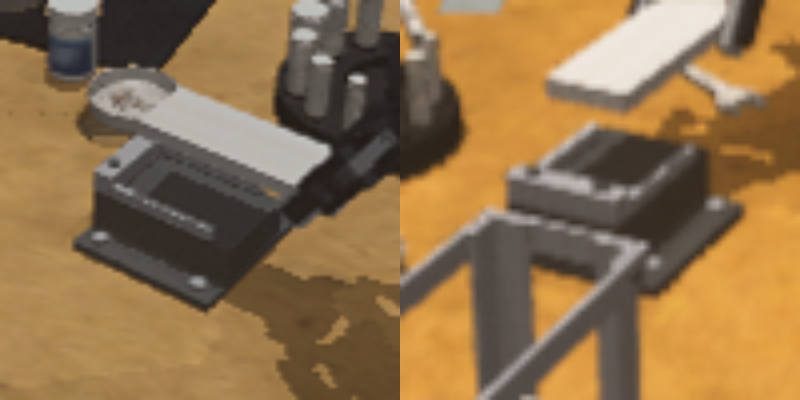

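The plate hangs level above the channel (left-tile tail at (150,110), nest at (185,200)) and is aligned with it. Lowering now.

```bash
python3 - <<'E'
from mv import *
h=STOP-AN*(.140-G)+deep*RN[:,2]; h[2]=.0248
pre=h-AN*.014
print(bot.move_linear(pre+[0,0,.012],vel=.1,guard=10)); stat()
print(bot.move_linear(pre-[0,0,.003],vel=.02,guard=6)); stat()
p=np.array(bot.current_eef_pos())
if .020<p[2]<.029:
    print(bot.move_linear(p+AN*.022,vel=.02,guard=15)); stat()
    q=np.array(bot.current_eef_pos()); print("along vs home",(q-h)@AN)
E
```

```text
False
t 11.54 p [ 0.5773 -0.2057  0.0368] F [ 0.8  0.9 -1.4] gap 0.549 grip 93.4
True
t 12.16 p [ 0.5773 -0.2057  0.0244] F [-0.9 -1.1  5.5] gap 0.546 grip 94.3
True
t 12.9 p [ 0.5804 -0.1932  0.0247] F [-1.1 -2.7  5. ] gap 0.544 grip 93.9
along vs home -0.0011095441258705035
```

```bash
python3 - <<'E'
from mv import *
p=np.array(bot.current_eef_pos())
print(bot.move_linear(p+AN*.006,vel=.02,guard=15)); stat()
print("adv",(np.array(bot.current_eef_pos())-p)@AN)
bot.open_gripper(); bot.wait(.2); stat()
p=np.array(bot.current_eef_pos())
bot.move_linear(p-.1*RN[:,2],vel=.15)
Rd=np.array([[-1,0,0],[0,1,0],[0,0,-1.]])
bot.movep((.52,-.12,.26),Rd); bot.wait(.3); stat()
w=bot.read_camera("wrist");s=bot.read_camera("scene"); pickle.dump((w,s),open("end.pkl","wb"))
a=cv2.resize(w["image"][150:310,130:390],(650,400)); b=cv2.resize(s["image"][140:260,140:350],(350,200))
o=np.zeros((600,650,3),np.uint8);o[:400]=a;o[400:,:350]=b
cv2.imwrite("pics/end.png",o[:,:,::-1])
E
```

```text
True
t 13.12 p [ 0.5805 -0.1933  0.0248] F [-1.2 -3.3  4.7] gap 0.544 grip 94.0
adv -3.911849557751162e-05
t 13.79 p [ 0.5803 -0.1933  0.0243] F [ 0.6 -0.3  0. ] gap 1.001 grip 0.0
t 16.08 p [ 0.5201 -0.1206  0.2593] F [ 0.4 -1.3  0. ] gap 0.998 grip 0.0
```

View pics/end.png

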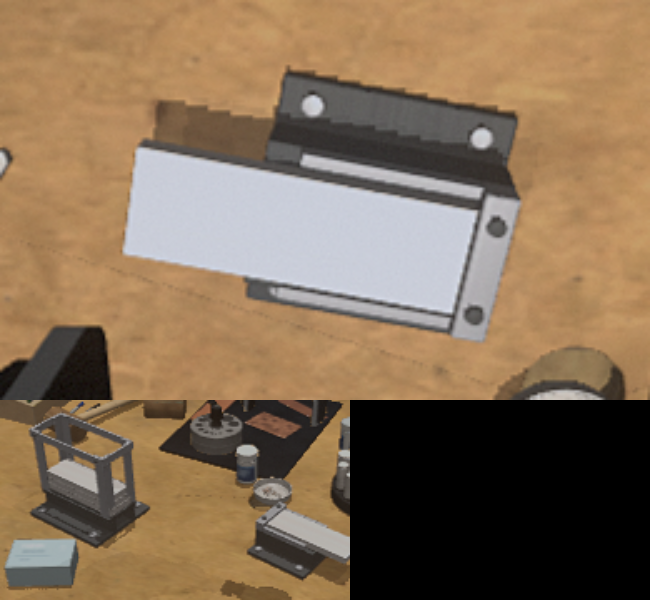

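The plate lies flat between the rails, but a dark strip shows between its end (478,210) and the stop (487,210). I'll measure that gap.

```bash
python3 - <<'E'
from m2 import *
w,s=pickle.load(open("end.pkl","rb"))
f=lambda x,y:(np.array([130+x/2.5,150+y/2.5])*K)
e=lambda a,b,sg:edge(w,f(*a),f(*b),sg,2.2)
sd={"stopface":(((486,193),(455,330),-1),.052),"end":(((478,210),(450,315),1),.048),"tail":(((138,147),(124,253),-1),.048)}
# side seeds
D={}
AN=np.array([np.cos(np.radians(78.65)),np.sin(np.radians(78.65))])
for k,((a,b,sg),z) in sd.items():
    l,r=e(a,b,sg); p,u=dirz(w,l,z); q=(p+u*.02)[:2]
    D[k]=None; m=onz(w,*(l[2:]),z)[:2]; print(k,round(r,2),"along",(m@AN).round(4),"angle",np.degrees(np.arctan2(u[1],u[0])).round(2))
for k,a,b,sg,z in [("pa",(145,148),(475,207),1,.048),("pb",(124,255),(445,315),-1,.048),("ra",(300,165),(480,197),-1,.045),("rb",(275,286),(450,318),1,.045)]:
    l,r=e(a,b,sg); m=onz(w,*l[2:],z)[:2]; p,u=dirz(w,l,z); print(k,round(r,2),"lat",(m@np.array([AN[1],-AN[0]])).round(4),np.degrees(np.arctan2(u[1],u[0])).round(2))
E
```

```text
{'pe': 170.11, 'pa': 80.18, 'pb': 79.68, 'sf': 168.85, 'so': 168.55, 'ra': 78.64, 'rb': 78.63} plate end [0.5155 0.1007] stop [ 0.6017 -0.0842] chan w 0.0546
{'pe': 170.43, 'pa': 80.14, 'pb': 79.56, 'sf': 168.63, 'so': 168.74, 'ra': 78.71, 'rb': 78.45} plate end [0.5154 0.1006] stop [ 0.6016 -0.0846] chan w 0.0549
stopface 1.0 along 0.0361 angle 168.84
end 1.0 along 0.0346 angle 168.88
tail 1.0 along -0.1046 angle 168.66
pa 1.0 lat 0.5829 78.6
pb 1.0 lat 0.6302 78.51
ra 1.0 lat 0.5791 78.8
rb 1.0 lat 0.634 78.56
```

The gap is 1.5 mm (limit 4), the plate is centred in the channel to 0.1 mm, and its yaw is within 0.2°. A second push advanced it no further, so it is home.

```bash
python3 -c "
from cell import bot
print(bot.finish_job(), bot.current_clock())"
```

```text
the job is handed in; nothing more can be done
the job is handed in; nothing more can be done
```

The job is handed in at about 16 s on the robot clock (no verdict came back): the bottom plate was drawn out, the stack dropped flat, and the plate lies centred between the nest rails about 1.5 mm from the stop by the final measurement, with the gripper clear.

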